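# Find the fullest battery tin by feel and hold it up

### The job

One of the three identical closed blue tins is full of hearing-aid batteries and is clearly the heaviest. Heft them one at a time from left to right as the robot sees them (left is +y), lifting each clear of the counter by a few centimetres and setting it gently back down upright on the counter before lifting the next; then finish while holding the heaviest one still and upright in the gripper, at least 20 cm up, with the two lighter ones standing on the counter (if the last one hefted is the heaviest, just keep hold of it). Do not knock over any tin, or disturb the other things on the counter.

Things in the scene. Friction and masses are not known exactly. Their poses are not given: they have to be found in the camera images.
- tin_left: closed round tin, diameter 50 mm, height 72 mm: blue painted side up to 60 mm, copper lid above, same diameter. Origin at the centre of the underside, z up through the lid. Rigid, loose, 0.1 to 0.55 kg in all: a tin holds a loose sleeve of cells that may shift a little inside. The heaviest of the three is at least 150 g heavier than the next, and it may be any of them. Starts as the leftmost of the row (largest y), at least 115 mm from its neighbour in y.
- tin_middle: closed round tin, diameter 50 mm, height 72 mm: blue painted side up to 60 mm, copper lid above, same diameter. Origin at the centre of the underside, z up through the lid. Rigid, loose, 0.1 to 0.55 kg in all: a tin holds a loose sleeve of cells that may shift a little inside. The heaviest of the three is at least 150 g heavier than the next, and it may be any of them. Starts as the middle one of the row (y near 0), at least 115 mm from its neighbour in y.
- tin_right: closed round tin, diameter 50 mm, height 72 mm: blue painted side up to 60 mm, copper lid above, same diameter. Origin at the centre of the underside, z up through the lid. Rigid, loose, 0.1 to 0.55 kg in all: a tin holds a loose sleeve of cells that may shift a little inside. The heaviest of the three is at least 150 g heavier than the next, and it may be any of them. Starts as the rightmost of the row (smallest y), at least 115 mm from its neighbour in y.
- counter: white quartz countertop with stainless trim, 1300 x 1500 mm, top surface at z = 0, origin at the centre of the top, fixed
- egg_cup: empty white ceramic egg cup, 50 mm across, 58 mm high, loose; origin at the centre of its underside; bystander
- hearing_aid_stand: wooden hearing-aid stand, base 75 x 90 mm, T-shaped post, 109 mm high, loose; origin at the centre of its underside; bystander
- dispenser: black round wax-guard dispenser, 54 mm across, 22 mm high with a short snout towards its +x, reaching 41 mm from its centre, loose; origin at the centre of its underside; bystander
- charge_button (a joint): green press button (18 mm across) on the white charging cradle (85 x 110 mm, 58 mm high), which stands fixed beyond the tins; 0 = up, 0.004 m = pressed; bystander, leave alone
- ivory_box_drawer0 (a joint): drawer of the fixed ivory plastic box (130 x 150 mm, 85 mm high) beyond the tins; 0 = shut, grows as it slides open towards the robot; bystander, leave alone

How it is judged:
By the outcome, as a careful person would: the job done as asked, in the order asked, and still so for the second after the job is handed in, while the arm keeps its last pose, push and grip.
It also fails if it takes over 70 s, if anything falls off the work surface, if the arm or the gripper's body presses on something with over 40 N, if the wrist force passes 120 N, or if a joint passes its speed limit or range.

### The arm

A 6-joint arm with a two-finger parallel gripper is mounted at the origin on the work surface. World frame = base frame: x ahead of the robot, y to its left, z up, the work surface at z = 0. Lengths are in m, angles in rad, forces in N, time in s.
With the tool pointing down it reaches from about 0.3 to 0.875 m from the base axis. Payload 6.4 kg.
Tool frame: the origin (TCP) lies between the finger pads; the fingertips stand ctrl.tip_reach ahead of it and the grasp point (between the pads) lies 11 mm behind it (ctrl.tip_reach is the distance from the TCP to the fingertips, in m); z points along the fingers, x is the direction in which the jaws open and shut, and the axes are right-handed (so a half turn about z gives the same grasp; the last joint's range is limited). The gripper opens to 85 mm and grips with 20 to 120 N. Pads are 22 mm wide; open, the fingers measure 114 mm over their backs; the gripper's body (76 mm by 85 mm) begins 54 mm behind the grasp point. The pads swing forward as they close: fully open they stand 13 mm farther back than shut.
Start: joints at [-1.51, 0.181, 1.607, -0, 1.354, -0.206], TCP at [0.152, -0.555, 0.239] pointing down, gripper open.
Joint ranges: [-2.99, 2.99], [-0.89, 2.07], [0.3, 2.58], [-1.14, 4.28], [0, 2.63], [-3.12, 3.12]. Speed limits (rad/s): [2.57, 2.57, 3.01, 3.14, 3.14, 3.14].

### API

Orientations are given as a unit quaternion [w, x, y, z].
In Python, from bench import telemetry, viewer, ticket, nets, ctrl gives the robot as it stands.
- The arm moves only by the tool step_arm, never from a script. Its argument "plan" is a list of rows, each a list of 2 entries, a list of its own where there are three numbers: the shift along the tool's x, y, z in m, then the turn, a rotation vector about the tool's x, y, z in degrees. A call has 1 to 5 rows; each row is the pose to reach, as a shift and turn from the pose commanded when the call began, along the tool's axes at that moment; what a row does not reach only later rows make up. A row lasts 1/10 s, in which the tool goes at most 50 mm and 8.59 degrees, less where a joint would pass 70% of its speed; a pose out of reach is approached as far as the arm can. A call with a gripper value outside its range is refused whole. "fingers" is the opening in per cent of the stroke, from 0 (shut) to 100 (fully open), set as the call begins (left out, the last holds). The fingers move at their own pace and stop on an object; the grip force is fixed at half the most. Time passes only in rows, so rows that repeat a pose let the fingers close. It gives the time, the measured TCP pose, the force and the opening at its end, in the units of the state.
- telemetry.get_obs(): the state, without advancing time (a new reading comes with each control period).
- viewer.camera(name): name is "scene" or "top"; returns the picture (400x640x3 uint8, red, green, blue); there is no depth.
- viewer.get_calibration(name): a dict with "K" (3x3 intrinsics, pixels), "dist" ([k1, k2, p1, p2, k3] as OpenCV has them; the pictures are not rectified), "origin" and "orientation" of the camera in the world. Camera axes: x right, y up, looking along -z (the intrinsics and any distortion apply to the point x, -y, -z); pixel columns grow to the right and rows downward; lengths in m; the calibration is good to about 2 mm. A picture is of the moment at which its call begins. get_calibration takes no time and is no camera call.
- ticket.hand_in(): hands the job in, once; it reports no verdict.
Trained networks look in the newest picture that a camera, given by its name, has taken for a name from the list of things; names that differ only in an ending like _2 or _b are one class to them, and where a whole thing is asked for, a point or a joint stands for the part that bears it (a point fixed in the world has none). Each returns a list of dicts, best first, with "score" (0 to 1); they miss things now and then, are a little off and sometimes report something else, mostly with a low value. They report only what shows in the picture. A call takes as long as a camera call.
- nets.boxes_of(thing, camera): "extent" ([left, top, right, bottom] in pixels, round what is visible of it).
The state is a dict: "time_s": time; "q": joint angles; "dq": joint speeds; "joint_efforts": joint torques, N m; "eef_pos": TCP position; "eef_rot": TCP orientation; "wrist_force": force on the tool from outside, world axes, zero at the start; "torque": the same for the moment, N m; "opening": opening from 0.0 (shut) to 1.0 (fully open).
Only numpy, scipy, OpenCV 4.12 (cv2) and the standard library are available. Lean on these libraries where they do the work, as an engineer would, in place of code of your own. Each camera call takes 0.05 s, during which the arm holds its last target.

## Working session

There is one attempt and no reset: what is moved stays moved. The work goes in short steps, Python scripts to look and compute and a tool call to move; the robot and the scene stay as the last step left them, time stands still between calls to the robot, and variables do not carry over. Pictures are saved under pics/ and viewed, and the job is handed in when it is done.

Besides the shell and the picture viewer there is one more tool, called after "Request:" in YAML: its name, and indented under it one key for each argument. step_arm: Moves the arm, as the interface text tells. Its arguments: {"type":"object","properties":{"plan":{"type":"array"},"fingers":{"type":"number"}},"required":["plan"]}

```bash
mkdir -p pics; cat > h.py <<'E'
import numpy as np, cv2, json
from scipy.spatial.transform import Rotation as R
from bench import telemetry, viewer, ticket, nets, ctrl
def rot(q): return R.from_quat([q[1],q[2],q[3],q[0]])
def ray(cam,uv):
    c=viewer.get_calibration(cam);K=np.array(c["K"],float);d=np.array(c["dist"],float)
    p=cv2.undistortPoints(np.array([[uv]],float),K,d)[0,0]
    v=rot(c["orientation"]).apply([p[0],-p[1],-1]); return np.array(c["origin"]),v
def atz(cam,uv,z):
    o,v=ray(cam,uv); return o+v*(z-o[2])/v[2]
def proj(cam,P):
    c=viewer.get_calibration(cam);K=np.array(c["K"],float);d=np.array(c["dist"],float)
    q=rot(c["orientation"]).inv().apply(np.atleast_2d(P)-np.array(c["origin"]))*[1,-1,-1]
    return cv2.projectPoints(q,np.zeros(3),np.zeros(3),K,d)[0][:,0]
def snap(cam,name):
    im=viewer.camera(cam); cv2.imwrite(f"pics/{name}.png",cv2.cvtColor(im,cv2.COLOR_RGB2BGR)); return im
E
python3 - <<'E'
from h import *
print(ctrl.tip_reach, telemetry.get_obs())
for c in("scene","top"):
    print(c,viewer.get_calibration(c)); snap(c,c+"0")
    for t in("tin_left","egg_cup","hearing_aid_stand","dispenser"):
        for b in nets.boxes_of(t,c): print(t,np.round(b["extent"],1),round(b["score"],2))
E
```

```text
0.008 {'time_s': 0.0, 'q': array([-1.51026682e+00,  1.81539609e-01,  1.60800626e+00, -4.72664122e-05,
        1.35380370e+00, -2.06298311e-01]), 'dq': array([ 0.00173049, -0.00011443, -0.00025469, -0.0013093 , -0.00114965,
       -0.00011836]), 'joint_efforts': array([-8.03264684e-04, -4.44864857e+01, -3.51347065e+01, -3.11924559e-04,
        8.99111910e-03, -3.20766922e-06]), 'eef_pos': array([ 0.15158207, -0.55409832,  0.23838579]), 'eef_rot': array([-6.49664748e-04,  7.94884180e-01, -6.06760552e-01, -5.91744014e-04]), 'wrist_force': array([-0.03481774, -0.16857608, -0.26179533]), 'torque': array([-0.0158273 , -0.03229817, -0.00983195]), 'opening': 0.9989076415644864}
scene {'K': array([[497.80764884,   0.        , 321.1327911 ],
       [  0.        , 497.80764884, 196.41338875],
       [  0.        ,   0.        ,   1.        ]]), 'dist': array([-0.08095353,  0.        ,  0.        ,  0.        ,  0.        ]), 'origin': array([ 1.03857909, -0.72920188,  0.92452024]), 'orientation': array([0.89049151, 0.35679732, 0.11003377, 0.2600252 ])}
tin_left [335.9 117.7 352.8 144.8] 0.86
egg_cup [315.8 249.8 337.6 282.6] 0.8
hearing_aid_stand [274.2 288.4 327.3 347.2] 0.86
dispenser [340.1 228.8 368.2 250. ] 0.74
top {'K': array([[437.17347638,   0.        , 321.99617804],
       [  0.        , 437.17347638, 192.01093566],
       [  0.        ,   0.        ,   1.        ]]), 'dist': array([-0.05959584,  0.        ,  0.        ,  0.        ,  0.        ]), 'origin': array([ 0.39094514, -0.01933363,  0.99790298]), 'orientation': array([ 0.73102595,  0.0802557 , -0.07557696, -0.67338563])}
tin_left [192.3 226.9 226.7 252.5] 0.57
egg_cup [386.7 155.5 416.2 180. ] 0.78
hearing_aid_stand [434.7 139.4 487.4 183.5] 0.89
dispenser [342.6 147.  368.8 174.7] 0.87
```

View pics/scene0.png

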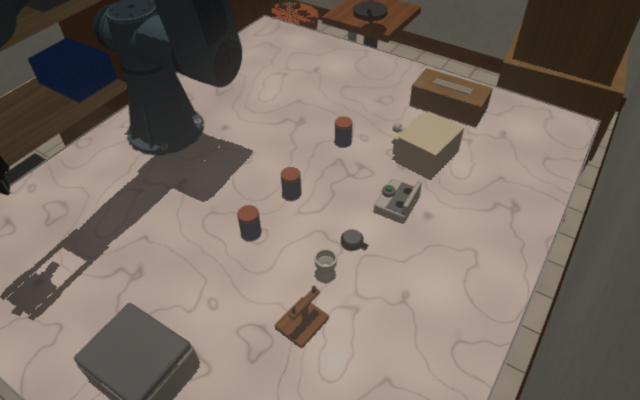

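View pics/top0.png

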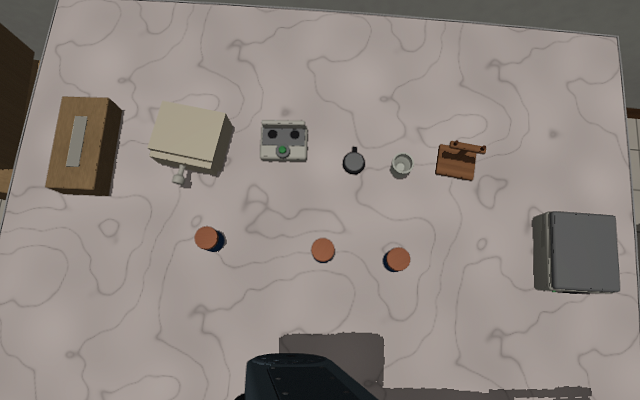

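The scene view shows tins at (344,132), (291,184) and (249,222). The top view shows their lids at about (209,239), (323,250) and (398,260). The bystanders are all at larger x, and a grey box stands at far right. Next I'll measure the lid centres.

```bash
python3 - <<'E'
from h import *
guess={"top":[(209,239),(323,250),(398,260)],"scene":[(344,124),(291,175),(249,214)]}
for cam in guess:
    im=cv2.imread(f"pics/{cam}0.png"); b,g,r=[im[...,i].astype(int) for i in range(3)]
    m=((r-b>45)&(r>80)).astype(np.uint8)
    n,l,s,c=cv2.connectedComponentsWithStats(m)
    for u in guess[cam]:
        i=min(range(1,n),key=lambda i:np.hypot(*(c[i]-u))+(s[i][4]<40)*1000)
        # lid incl. side: use predicted footprint fit
        mm=(l==i)
        best=None
        from scipy.optimize import minimize
        p0=atz(cam,c[i],.066)[:2]
        th=np.linspace(0,2*np.pi,40,endpoint=False)
        def cost(p):
            P=np.array([[p[0]+.025*np.cos(t),p[1]+.025*np.sin(t),z] for z in(.06,.072) for t in th])
            h=cv2.convexHull(proj(cam,P).astype(np.float32))
            k=np.zeros((1600,2560),np.uint8); cv2.fillPoly(k,[np.round(h*4+1.5).astype(int)],1)
            k=cv2.resize(k.astype(np.float32),(640,400),interpolation=cv2.INTER_AREA)
            return np.abs(k-mm).sum()
        rs=minimize(cost,p0,method="Nelder-Mead",options=dict(initial_simplex=[p0,p0+[.006,0],p0+[0,.006]]))
        print(cam,s[i],np.round(c[i],1),"fit",np.round(rs.x,4),round(rs.fun,1),"naive top",np.round(p0,4))
c="scene"
for t,z in(("egg_cup",.03),("dispenser",.011),("hearing_aid_stand",.03)):
    pass
for u,z in(((354,160),.02),((402,163),.058),((457,163),.02),((283,152),.058),((180,178),.04),((533,252),.1)): print(u,np.round(atz("top",u,z),3))
E
```

```text
top [195 227  22  22 400] [205.6 237.4] fit [0.4797 0.235 ] 65.6 naive top [0.4797 0.2361]
top [312 238  23  23 412] [322.5 249.2] fit [ 0.4756 -0.016 ] 42.3 naive top [ 0.4757 -0.0157]
top [387 248  23  23 419] [398.1 258.7] fit [ 0.4684 -0.1767] 48.9 naive top [ 0.4686 -0.177 ]
scene [335 116  17  11 142] [343.1 121.4] fit [0.4777 0.239 ] 76.4 naive top [0.4787 0.237 ]
scene [281 167  19  13 203] [290.  173.1] fit [ 0.4725 -0.01  ] 83.7 naive top [ 0.4744 -0.0143]
scene [237 205  21  16 258] [247.4 212.5] fit [ 0.4642 -0.1733] 88.8 naive top [ 0.4673 -0.1762]
(354, 160) [ 0.692 -0.072  0.02 ]
(402, 163) [ 0.683 -0.178  0.058]
(457, 163) [ 0.705 -0.313  0.02 ]
(283, 152) [0.686 0.091 0.058]
(180, 178) [0.612 0.321 0.04 ]
(533, 252) [ 0.501 -0.452  0.1  ]
```

```bash
cat >> h.py <<'E'
def to(*P):
    o=telemetry.get_obs(); r=rot(o["eef_rot"]); p=o["eef_pos"]
    print("t",round(o["time_s"],2),"pos",np.round(p,4),"F",np.round(o["wrist_force"],2),"open",round(o["opening"],3),"tilt",np.round(r.as_matrix()[:,2],4),"x",np.round(r.as_matrix()[:,0],3))
    for q in P: print(q,"->",np.round(r.inv().apply(np.array(q)-p)*1000,1),"mm")
E
python3 -c "
from h import *
to((.42,-.25,.24),(.479,.237,.24))"
```

```text
t 0.5 pos [ 0.1516 -0.5546  0.2392] F [ 0.25  0.   -0.18] open 0.994 tilt [ 0.e+00  1.e-04 -1.e+00] x [ 0.264 -0.965 -0.   ]
(0.42, -0.25, 0.24) -> [-223.1 -339.2   -0.7] mm
(0.479, 0.237, 0.24) -> [-677.3 -524.5   -0.7] mm
```

Request:
step_arm:
  plan:
    - [[-0.023,-0.035,0],[0,0,0]]
    - [[-0.05,-0.076,0],[0,0,0]]
    - [[-0.077,-0.117,0],[0,0,0]]
    - [[-0.104,-0.158,0],[0,0,0]]
    - [[-0.131,-0.199,0],[0,0,0]]
  fingers: 100

```text
time_s: 1.0
eef_pos: [0.31, -0.3744, 0.2395]
eef_rot: [0.0, 0.795, -0.607, 0.0]
wrist_force: [1.2, -0.2, -0.1]
opening: 1.002
```

Request:
step_arm:
  plan:
    - [[-0.028,-0.041,0],[0,0,0]]
    - [[-0.058,-0.078,0],[0,0,0]]
    - [[-0.092,-0.108,0],[0,0,0]]
    - [[-0.13,-0.135,0],[0,0,0]]
    - [[-0.17,-0.15,0],[0,0,0]]

```text
time_s: 1.5
eef_pos: [0.4099, -0.1705, 0.2396]
eef_rot: [-0.0, 0.795, -0.607, 0.0]
wrist_force: [1.8, -0.4, 0.5]
opening: 1.001
```

Request:
step_arm:
  plan:
    - [[-0.042,-0.02,0],[0,0,0]]
    - [[-0.084,-0.04,0],[0,0,0]]
    - [[-0.126,-0.06,0],[0,0,0]]
    - [[-0.168,-0.08,0],[0,0,0]]
    - [[-0.21,-0.1,0],[0,0,0]]

```text
time_s: 2.0
eef_pos: [0.4501, 0.0586, 0.2397]
eef_rot: [-0.0, 0.795, -0.607, 0.001]
wrist_force: [1.0, -0.2, 0.0]
opening: 1.002
```

```bash
python3 -c "
from h import *
to((.479,.237,.15),(.479,.237,.031))"
```

```text
t 2.0 pos [0.4501 0.0586 0.2397] F [ 1.05 -0.16  0.04] open 1.002 tilt [ 1.2e-03 -2.0e-04 -1.0e+00] x [ 0.264 -0.965  0.001]
(0.479, 0.237, 0.15) -> [-164.6  -74.8   89.7] mm
(0.479, 0.237, 0.031) -> [-164.6  -74.7  208.7] mm
```

Request:
step_arm:
  plan:
    - [[-0.042,-0.02,0],[0,0,0]]
    - [[-0.084,-0.04,0],[0,0,0]]
    - [[-0.125,-0.058,0.0],[0,0,0]]
    - [[-0.15,-0.07,0.02],[0,0,0]]
    - [[-0.166,-0.076,0.04],[0,0,0]]

```text
time_s: 2.5
eef_pos: [0.4801, 0.2394, 0.1995]
eef_rot: [-0.001, 0.796, -0.606, 0.001]
wrist_force: [0.7, 0.1, -0.3]
opening: 1.003
```

Request:
step_arm:
  plan:
    - [[0,0,0.03],[0,0,0]]
    - [[0,0,0.05],[0,0,0]]
    - [[0,0,0.05],[0,0,0]]
    - [[0,0,0.05],[0,0,0]]
    - [[0,0,0.05],[0,0,0]]

```text
time_s: 3.0
eef_pos: [0.4807, 0.2369, 0.1509]
eef_rot: [-0.001, 0.795, -0.607, 0.001]
wrist_force: [0.1, 0.2, -0.0]
opening: 1.0
```

```bash
python3 -c "
from h import *
snap('top','top1');snap('scene','scene1')
to((.479,.237,.09),(.479,.237,.031))"
```

```text
t 3.1 pos [0.4806 0.2369 0.1509] F [0.08 0.26 1.18] open 1.0 tilt [ 2.8e-03  7.0e-04 -1.0e+00] x [ 0.263 -0.965  0.   ]
(0.479, 0.237, 0.09) -> [-0.5  1.7 60.9] mm
(0.479, 0.237, 0.031) -> [ -0.5   1.9 119.9] mm
```

View pics/top1.png

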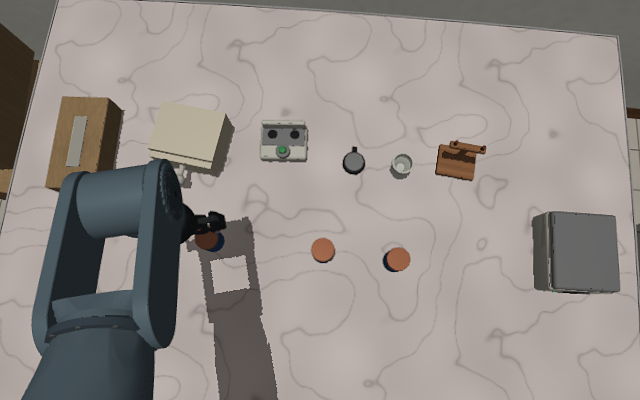

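View pics/scene1.png

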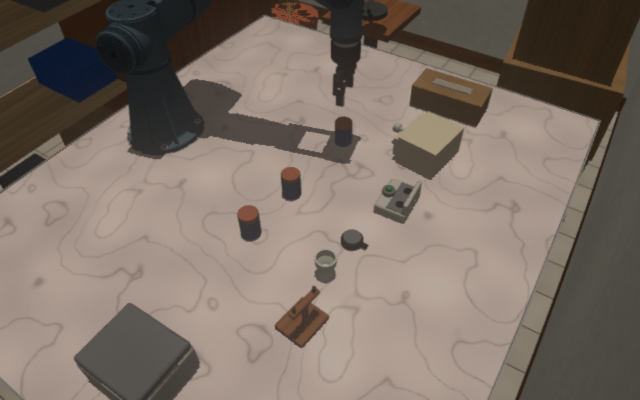

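The top view shows the gripper above the left tin at (209,241). The scene view shows the fingers just above it at (340,95), and nothing else has moved. I'll descend.

Request:
step_arm:
  plan:
    - [[0,0.002,0.02],[0,0,0]]
    - [[0,0.002,0.045],[0,0,0]]
    - [[0,0.002,0.065],[0,0,0]]
    - [[0,0.002,0.08],[0,0,0]]
    - [[0,0.002,0.09],[0,0,0]]

```text
time_s: 3.6
eef_pos: [0.4778, 0.2362, 0.0591]
eef_rot: [-0.0, 0.795, -0.607, 0.0]
wrist_force: [-0.3, -0.6, 0.7]
opening: 1.002
```

Request:
step_arm:
  plan:
    - [[0,0,0.01],[0,0,0]]
    - [[0,0,0.02],[0,0,0]]
    - [[0,0,0.028],[0,0,0]]
    - [[0,0,0.03],[0,0,0]]
    - [[0,0,0.03],[0,0,0]]

```text
time_s: 4.1
eef_pos: [0.4775, 0.2362, 0.029]
eef_rot: [0.0, 0.795, -0.607, -0.0]
wrist_force: [-0.0, 0.6, -0.0]
opening: 1.001
```

```bash
python3 -c "
from h import *
snap('scene','scene2');
to((.479,.237,.031))"
```

```text
t 4.15 pos [0.4778 0.2363 0.0294] F [-0.63  0.38  0.07] open 1.001 tilt [ 2.e-04  0.e+00 -1.e+00] x [ 0.264 -0.965  0.   ]
(0.479, 0.237, 0.031) -> [-0.3 -1.3 -1.6] mm
```

View pics/scene2.png

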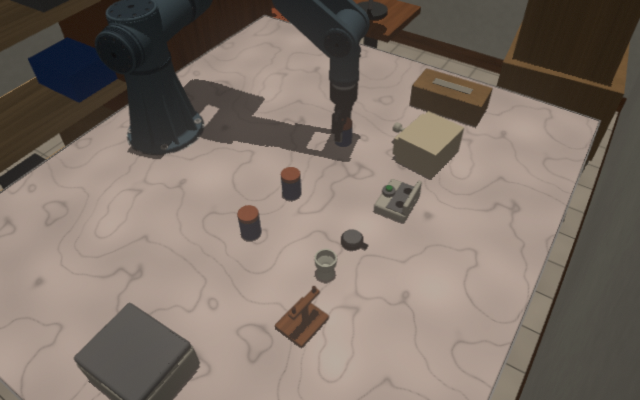

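The scene view shows the fingers straddling the left tin at about (343,130). I'll close them.

Request:
step_arm:
  plan:
    - [[0,0,0],[0,0,0]]
    - [[0,0,0],[0,0,0]]
    - [[0,0,0],[0,0,0]]
    - [[0,0,0],[0,0,0]]
    - [[0,0,0],[0,0,0]]
  fingers: 0

```text
time_s: 4.65
eef_pos: [0.4784, 0.2361, 0.0301]
eef_rot: [-0.0, 0.795, -0.607, 0.001]
wrist_force: [0.4, -2.9, 5.9]
opening: 0.571
```

Request:
step_arm:
  plan:
    - [[0,0,0],[0,0,0]]
    - [[0,0,0],[0,0,0]]
    - [[0,0,0],[0,0,0]]
    - [[0,0,0],[0,0,0]]
    - [[0,0,0],[0,0,0]]

```text
time_s: 5.15
eef_pos: [0.4784, 0.2361, 0.0301]
eef_rot: [-0.0, 0.795, -0.607, 0.001]
wrist_force: [-0.5, -1.9, 5.4]
opening: 0.569
```

```bash
python3 -c "
from h import *
to();print(telemetry.get_obs()['joint_efforts'])"
```

```text
t 5.15 pos [0.4784 0.2361 0.0301] F [-0.48 -1.92  5.43] open 0.569 tilt [ 1.4e-03 -2.0e-04 -1.0e+00] x [ 0.264 -0.965  0.001]
[ 1.32846605e+00 -4.25104094e+01 -2.47195548e+01  6.34004977e-01
 -3.47058652e-01  1.89133576e-02]
```

Request:
step_arm:
  plan:
    - [[0,0,-0.01],[0,0,0]]
    - [[0,0,-0.025],[0,0,0]]
    - [[0,0,-0.04],[0,0,0]]
    - [[0,0,-0.055],[0,0,0]]
    - [[0,0,-0.06],[0,0,0]]

```text
time_s: 5.65
eef_pos: [0.4786, 0.2367, 0.0916]
eef_rot: [-0.001, 0.795, -0.607, 0.001]
wrist_force: [0.7, -0.4, -4.7]
opening: 0.565
```

Request:
step_arm:
  plan:
    - [[0,0,0],[0,0,0]]
    - [[0,0,0],[0,0,0]]
    - [[0,0,0],[0,0,0]]
    - [[0,0,0],[0,0,0]]
    - [[0,0,0],[0,0,0]]

```text
time_s: 6.15
eef_pos: [0.4773, 0.2362, 0.0887]
eef_rot: [0.0, 0.795, -0.607, -0.0]
wrist_force: [0.5, -0.2, -4.3]
opening: 0.565
```

```bash
python3 -c "
from h import *
F=[]
for i in range(6):
    im=snap('scene','lift1'); o=telemetry.get_obs(); F.append(np.r_[o['wrist_force'],o['joint_efforts'][1:3]])
print(np.round(F,2)); to()"
```

```text
[[ -0.18  -0.62  -3.63 -45.46 -30.73]
 [ -0.93   0.15  -4.03 -45.43 -30.73]
 [ -0.6    0.28  -4.19 -45.43 -30.74]
 [ -0.33   0.79  -4.65 -45.42 -30.75]
 [ -0.2    0.49  -4.05 -45.43 -30.77]
 [ -0.44   0.96  -4.61 -45.43 -30.78]]
t 6.45 pos [0.4776 0.2363 0.0893] F [-0.44  0.96 -4.61] open 0.567 tilt [-0.  0. -1.] x [ 0.264 -0.965 -0.   ]
```

View pics/lift1.png

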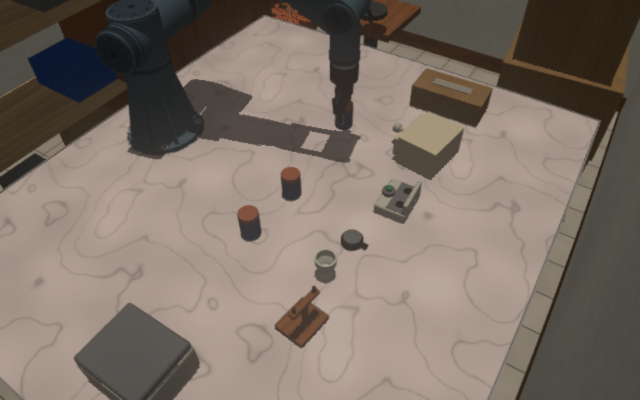

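The scene view shows the left tin lifted, with its bottom at about (344,128), up from 145. It reads about 4.2 N, or 0.43 kg. I'll set it back down.

Request:
step_arm:
  plan:
    - [[0,0,0.015],[0,0,0]]
    - [[0,0,0.03],[0,0,0]]
    - [[0,0,0.043],[0,0,0]]
    - [[0,0,0.05],[0,0,0]]
    - [[0,0,0.053],[0,0,0]]

```text
time_s: 6.95
eef_pos: [0.4771, 0.2361, 0.0354]
eef_rot: [0.001, 0.795, -0.607, -0.0]
wrist_force: [0.0, -0.7, -3.5]
opening: 0.561
```

Request:
step_arm:
  plan:
    - [[0,0,0.002],[0,0,0]]
    - [[0,0,0.003],[0,0,0]]
    - [[0,0,0.005],[0,0,0]]
    - [[0,0,0.006],[0,0,0]]
    - [[0,0,0.006],[0,0,0]]

```text
time_s: 7.45
eef_pos: [0.4777, 0.2363, 0.0304]
eef_rot: [-0.0, 0.795, -0.607, 0.0]
wrist_force: [-0.4, -0.0, -4.3]
opening: 0.563
```

Request:
step_arm:
  plan:
    - [[0,0,0.001],[0,0,0]]
    - [[0,0,0.001],[0,0,0]]
    - [[0,0,0.001],[0,0,0]]

```text
time_s: 7.75
eef_pos: [0.4778, 0.2363, 0.0301]
eef_rot: [-0.0, 0.795, -0.607, 0.0]
wrist_force: [-3.4, -1.9, 6.0]
opening: 0.564
```

Request:
step_arm:
  plan:
    - [[0,0,-0.0003],[0,0,0]]
    - [[0,0,-0.0003],[0,0,0]]
    - [[0,0,-0.0003],[0,0,0]]
  fingers: 64

```text
time_s: 8.05
eef_pos: [0.4781, 0.2364, 0.0298]
eef_rot: [-0.0, 0.795, -0.607, 0.0]
wrist_force: [0.8, 0.0, -0.4]
opening: 0.643
```

Request:
step_arm:
  plan:
    - [[0,0,0],[0,0,0]]
    - [[0,0,0],[0,0,0]]
    - [[0,0,0],[0,0,0]]
    - [[0,0,0],[0,0,0]]
  fingers: 100

```text
time_s: 8.45
eef_pos: [0.4776, 0.2363, 0.0295]
eef_rot: [0.0, 0.795, -0.607, -0.0]
wrist_force: [-0.5, 0.0, -0.4]
opening: 1.005
```

Request:
step_arm:
  plan:
    - [[0,0,-0.01],[0,0,0]]
    - [[0,0,-0.035],[0,0,0]]
    - [[0,0,-0.07],[0,0,0]]
    - [[0,0,-0.105],[0,0,0]]
    - [[0,0,-0.13],[0,0,0]]

```text
time_s: 8.95
eef_pos: [0.4785, 0.2365, 0.1629]
eef_rot: [-0.001, 0.795, -0.607, 0.001]
wrist_force: [1.3, 0.2, -0.1]
opening: 0.998
```

```bash
python3 -c "
from h import *
F=[]
for i in range(4):
    im=snap('scene','set1'); o=telemetry.get_obs(); F.append(np.r_[o['wrist_force'],o['joint_efforts'][1:3]])
print(np.round(F,2)); to((.475,-.0155,.16))"
```

```text
[[  2.53   1.78   2.82 -31.94 -23.68]
 [  0.52  -0.07   0.49 -40.84 -31.55]
 [ -0.29   0.28  -0.49 -42.71 -33.64]
 [ -0.22   0.96  -0.93 -42.82 -33.72]]
t 9.15 pos [0.478  0.2364 0.1606] F [-0.22  0.96 -0.93] open 1.0 tilt [ 1.9e-03  4.0e-04 -1.0e+00] x [ 0.264 -0.965  0.   ]
(0.475, -0.0155, 0.16) -> [242.2  69.3   0.5] mm
```

View pics/set1.png

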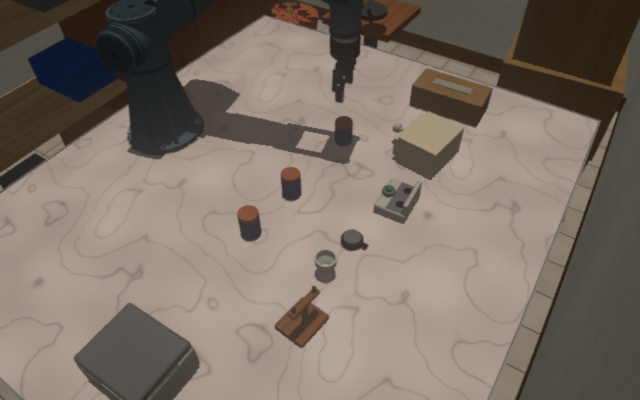

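The scene view shows the left tin upright at (344,131), where it started. The middle tin is next.

Request:
step_arm:
  plan:
    - [[0.03,0.009,0],[0,0,0]]
    - [[0.077,0.022,0],[0,0,0]]
    - [[0.124,0.035,0],[0,0,0]]
    - [[0.171,0.049,0],[0,0,0]]
    - [[0.215,0.062,0],[0,0,0]]

```text
time_s: 9.65
eef_pos: [0.473, 0.0109, 0.1582]
eef_rot: [0.001, 0.795, -0.607, -0.001]
wrist_force: [0.2, -0.3, 0.1]
opening: 1.006
```

Request:
step_arm:
  plan:
    - [[0.02,0.006,0],[0,0,0]]
    - [[0.027,0.0075,0],[0,0,0]]
    - [[0.027,0.0075,0.01],[0,0,0]]
    - [[0.027,0.0075,0.02],[0,0,0]]
    - [[0.027,0.0075,0.02],[0,0,0]]

```text
time_s: 10.15
eef_pos: [0.4726, -0.0138, 0.1371]
eef_rot: [0.001, 0.795, -0.606, -0.002]
wrist_force: [0.1, 0.9, 0.3]
opening: 1.0
```

```bash
python3 -c "
from h import *
snap('scene','m1')
to((.475,-.0155,.03))"
```

```text
t 10.2 pos [ 0.4732 -0.0139  0.138 ] F [ 0.27 -0.84 -0.4 ] open 1.0 tilt [-0.0033  0.0012 -1.    ] x [ 0.265 -0.964 -0.002]
(0.475, -0.0155, 0.03) -> [  2.2  -1.6 108. ] mm
```

Request:
step_arm:
  plan:
    - [[0.001,-0.001,0.025],[0,0,0]]
    - [[0.001,-0.001,0.05],[0,0,0]]
    - [[0.001,-0.001,0.07],[0,0,0]]
    - [[0.001,-0.001,0.085],[0,0,0]]
    - [[0.001,-0.001,0.095],[0,0,0]]

```text
time_s: 10.7
eef_pos: [0.475, -0.0151, 0.0434]
eef_rot: [0.0, 0.795, -0.606, -0.001]
wrist_force: [-1.6, 0.4, -0.4]
opening: 0.999
```

Request:
step_arm:
  plan:
    - [[0,0,0.007],[0,0,0]]
    - [[0,0,0.012],[0,0,0]]
    - [[0,0,0.013],[0,0,0]]
    - [[0,0,0.013],[0,0,0]]
    - [[0,0,0.013],[0,0,0]]

```text
time_s: 11.2
eef_pos: [0.4761, -0.0163, 0.0321]
eef_rot: [-0.0, 0.795, -0.607, 0.0]
wrist_force: [0.3, 0.9, -0.5]
opening: 1.001
```

```bash
python3 -c "
from h import *
snap('scene','m2');
to((.475,-.0155,.03))"
```

```text
t 11.25 pos [ 0.4761 -0.0164  0.0322] F [-1.44 -0.82  0.76] open 0.997 tilt [ 1.1e-03 -3.0e-04 -1.0e+00] x [ 0.264 -0.965  0.001]
(0.475, -0.0155, 0.03) -> [-1.1  0.8  2.2] mm
```

View pics/m2.png

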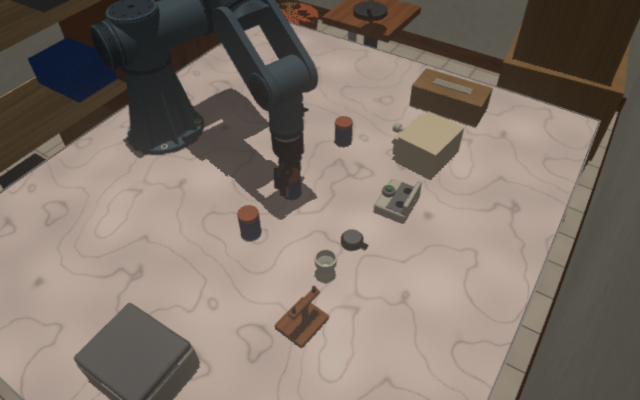

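The fingers are around the middle tin at (290,185), and the left tin is standing clean at (344,131). I'll close and lift.

Request:
step_arm:
  plan:
    - [[0,0,0.001],[0,0,0]]
    - [[0,0,0.001],[0,0,0]]
    - [[0,0,0.001],[0,0,0]]
    - [[0,0,0.001],[0,0,0]]
    - [[0,0,0.001],[0,0,0]]
  fingers: 0

```text
time_s: 11.75
eef_pos: [0.4758, -0.0162, 0.031]
eef_rot: [-0.0, 0.795, -0.607, 0.0]
wrist_force: [-1.6, 0.5, 4.5]
opening: 0.575
```

Request:
step_arm:
  plan:
    - [[0,0,0],[0,0,0]]
    - [[0,0,0],[0,0,0]]
    - [[0,0,0],[0,0,0]]

```text
time_s: 12.05
eef_pos: [0.4758, -0.0162, 0.031]
eef_rot: [-0.0, 0.795, -0.607, 0.0]
wrist_force: [-1.8, 0.7, 4.8]
opening: 0.579
```

Request:
step_arm:
  plan:
    - [[0,0,-0.01],[0,0,0]]
    - [[0,0,-0.025],[0,0,0]]
    - [[0,0,-0.04],[0,0,0]]
    - [[0,0,-0.055],[0,0,0]]
    - [[0,0,-0.06],[0,0,0]]

```text
time_s: 12.55
eef_pos: [0.4766, -0.0165, 0.0924]
eef_rot: [-0.001, 0.795, -0.607, 0.001]
wrist_force: [-0.2, -1.0, -0.6]
opening: 0.576
```

Request:
step_arm:
  plan:
    - [[0,0,0],[0,0,0]]
    - [[0,0,0],[0,0,0]]
    - [[0,0,0],[0,0,0]]
    - [[0,0,0],[0,0,0]]
    - [[0,0,0],[0,0,0]]

```text
time_s: 13.05
eef_pos: [0.4752, -0.0161, 0.0901]
eef_rot: [0.0, 0.795, -0.607, -0.001]
wrist_force: [-0.3, -1.0, -1.5]
opening: 0.573
```

```bash
python3 -c "
from h import *
F=[]
for i in range(6):
    im=snap('scene','lift2'); o=telemetry.get_obs(); F.append(np.r_[o['wrist_force'],o['joint_efforts'][1:3]])
print(np.round(F,2)); to()"
```

```text
[[ 4.400e-01  4.800e-01 -1.040e+00 -3.717e+01 -2.882e+01]
 [ 3.000e-02 -5.400e-01 -4.800e-01 -3.716e+01 -2.883e+01]
 [-5.400e-01 -9.200e-01 -1.450e+00 -3.715e+01 -2.884e+01]
 [-3.000e-02 -1.800e-01 -3.000e-02 -3.715e+01 -2.885e+01]
 [-1.000e-02 -3.500e-01 -9.000e-01 -3.715e+01 -2.886e+01]
 [ 2.200e-01  1.000e-02 -2.070e+00 -3.715e+01 -2.887e+01]]
t 13.35 pos [ 0.4756 -0.0162  0.0905] F [ 0.22  0.01 -2.07] open 0.575 tilt [-1.e-04  0.e+00 -1.e+00] x [ 0.264 -0.965 -0.   ]
```

View pics/lift2.png

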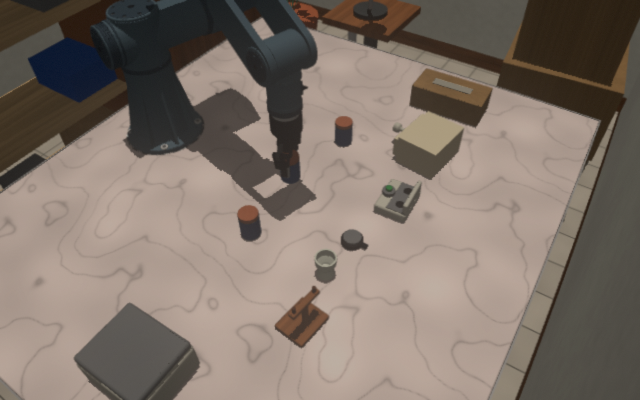

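The middle tin is off the counter, with its bottom at about (290,182). It reads about 1 N, or 0.1 kg, so it is light. I'll set it down.

Request:
step_arm:
  plan:
    - [[0,0,0.015],[0,0,0]]
    - [[0,0,0.03],[0,0,0]]
    - [[0,0,0.043],[0,0,0]]
    - [[0,0,0.05],[0,0,0]]
    - [[0,0,0.053],[0,0,0]]

```text
time_s: 13.85
eef_pos: [0.4751, -0.016, 0.0368]
eef_rot: [0.0, 0.795, -0.607, -0.001]
wrist_force: [-0.5, 0.3, 0.3]
opening: 0.577
```

Request:
step_arm:
  plan:
    - [[0,0,0.002],[0,0,0]]
    - [[0,0,0.003],[0,0,0]]
    - [[0,0,0.005],[0,0,0]]
    - [[0,0,0.006],[0,0,0]]
    - [[0,0,0.006],[0,0,0]]

```text
time_s: 14.35
eef_pos: [0.4756, -0.0162, 0.0316]
eef_rot: [-0.0, 0.795, -0.607, 0.0]
wrist_force: [0.7, -0.9, -1.6]
opening: 0.571
```

Request:
step_arm:
  plan:
    - [[0,0,0.0007],[0,0,0]]
    - [[0,0,0.0007],[0,0,0]]
    - [[0,0,0.0007],[0,0,0]]

```text
time_s: 14.65
eef_pos: [0.4758, -0.0162, 0.0311]
eef_rot: [-0.0, 0.795, -0.607, 0.0]
wrist_force: [-0.4, 0.1, 0.2]
opening: 0.578
```

Request:
step_arm:
  plan:
    - [[0,0,0.0005],[0,0,0]]
    - [[0,0,0.0005],[0,0,0]]
    - [[0,0,0.0005],[0,0,0]]

```text
time_s: 14.95
eef_pos: [0.4758, -0.0162, 0.031]
eef_rot: [-0.0, 0.795, -0.607, 0.0]
wrist_force: [-3.2, 1.1, 6.7]
opening: 0.577
```

Contact is firm, so I'll release.

Request:
step_arm:
  plan:
    - [[0,0,-0.0004],[0,0,0]]
    - [[0,0,-0.0004],[0,0,0]]
    - [[0,0,-0.0004],[0,0,0]]
  fingers: 64

```text
time_s: 15.25
eef_pos: [0.4756, -0.0162, 0.0307]
eef_rot: [-0.0, 0.795, -0.607, -0.0]
wrist_force: [-0.7, -0.3, 0.7]
opening: 0.641
```

Request:
step_arm:
  plan:
    - [[0,0,0],[0,0,0]]
    - [[0,0,0],[0,0,0]]
    - [[0,0,0],[0,0,0]]
    - [[0,0,0],[0,0,0]]
  fingers: 100

```text
time_s: 15.65
eef_pos: [0.4756, -0.0162, 0.0308]
eef_rot: [-0.0, 0.795, -0.607, -0.0]
wrist_force: [-0.5, 0.2, -0.4]
opening: 0.999
```

Request:
step_arm:
  plan:
    - [[0,0,-0.01],[0,0,0]]
    - [[0,0,-0.035],[0,0,0]]
    - [[0,0,-0.07],[0,0,0]]
    - [[0,0,-0.105],[0,0,0]]
    - [[0,0,-0.13],[0,0,0]]

```text
time_s: 16.15
eef_pos: [0.4764, -0.0164, 0.1639]
eef_rot: [-0.001, 0.795, -0.607, 0.001]
wrist_force: [-0.3, 0.1, -0.5]
opening: 1.003
```

```bash
python3 -c "
from h import *
for i in range(4): snap('scene','set2')
snap('top','set2t')
to((.4675,-.1765,.16))"
```

```text
t 16.4 pos [ 0.4751 -0.016   0.1604] F [-0.18  0.4  -0.79] open 1.0 tilt [-5.e-04  2.e-04 -1.e+00] x [ 0.264 -0.965 -0.   ]
(0.4675, -0.1765, 0.16) -> [152.8  49.7   0.4] mm
```

View pics/set2.png

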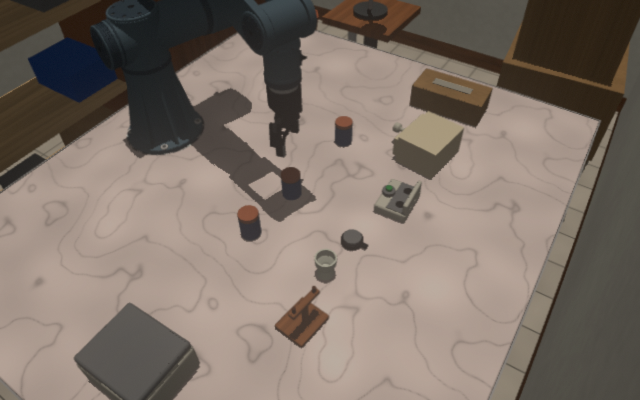

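The middle tin is upright at (291,184). The right tin at (249,222) is next.

Request:
step_arm:
  plan:
    - [[0.028,0.009,0],[0,0,0]]
    - [[0.07,0.023,0],[0,0,0]]
    - [[0.112,0.036,0],[0,0,0]]
    - [[0.142,0.046,0],[0,0,0]]
    - [[0.153,0.05,0],[0,0,0]]

```text
time_s: 16.9
eef_pos: [0.4666, -0.1792, 0.1593]
eef_rot: [0.0, 0.794, -0.608, -0.001]
wrist_force: [0.1, 0.7, -0.0]
opening: 1.0
```

Request:
step_arm:
  plan:
    - [[0,0,0],[0,0,0]]
    - [[0,0,0.01],[0,0,0]]
    - [[0,0,0.02],[0,0,0]]
    - [[0,0,0.02],[0,0,0]]
    - [[0,0,0.02],[0,0,0]]

```text
time_s: 17.4
eef_pos: [0.4674, -0.1757, 0.14]
eef_rot: [-0.0, 0.795, -0.606, -0.001]
wrist_force: [0.3, 0.3, 0.8]
opening: 1.001
```

```bash
python3 -c "
from h import *
snap('scene','r1')
to((.4675,-.1765,.031))"
```

```text
t 17.45 pos [ 0.4678 -0.1761  0.1406] F [0.45 0.56 0.19] open 1.004 tilt [-4.e-04  3.e-04 -1.e+00] x [ 0.265 -0.964 -0.   ]
(0.4675, -0.1765, 0.031) -> [  0.3   0.3 109.6] mm
```

Request:
step_arm:
  plan:
    - [[0,0,0.025],[0,0,0]]
    - [[0,0,0.05],[0,0,0]]
    - [[0,0,0.07],[0,0,0]]
    - [[0,0,0.085],[0,0,0]]
    - [[0,0,0.095],[0,0,0]]

```text
time_s: 17.95
eef_pos: [0.4676, -0.1765, 0.045]
eef_rot: [0.0, 0.795, -0.607, -0.0]
wrist_force: [0.9, 0.1, 0.1]
opening: 0.996
```

Request:
step_arm:
  plan:
    - [[0,0,0.007],[0,0,0]]
    - [[0,0,0.012],[0,0,0]]
    - [[0,0,0.0145],[0,0,0]]
    - [[0,0,0.0145],[0,0,0]]
    - [[0,0,0.0145],[0,0,0]]

```text
time_s: 18.45
eef_pos: [0.4681, -0.1772, 0.0318]
eef_rot: [-0.0, 0.795, -0.607, 0.0]
wrist_force: [1.8, -0.9, -0.4]
opening: 0.999
```

```bash
python3 -c "
from h import *
snap('scene','r2');
to((.4675,-.1765,.031))"
```

```text
t 18.5 pos [ 0.4681 -0.1772  0.0318] F [0.6  0.01 0.02] open 1.001 tilt [ 9.e-04 -6.e-04 -1.e+00] x [ 0.264 -0.965  0.001]
(0.4675, -0.1765, 0.031) -> [-0.8  0.4  0.8] mm
```

View pics/r2.png

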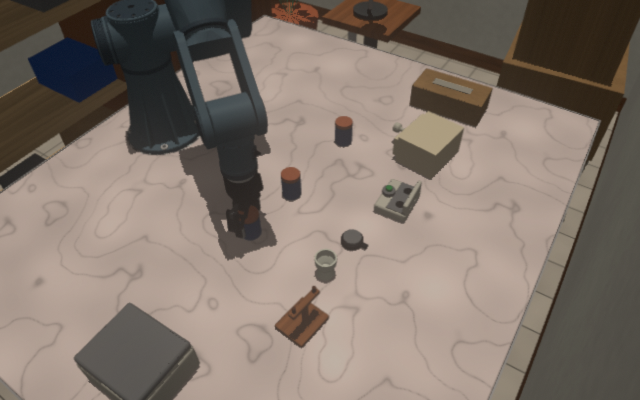

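The fingers are around the right tin at (248,222). The other two tins are standing at (344,131) and (291,184).

Request:
step_arm:
  plan:
    - [[0,0,0.0005],[0,0,0]]
    - [[0,0,0.0005],[0,0,0]]
    - [[0,0,0.0005],[0,0,0]]
    - [[0,0,0.0005],[0,0,0]]
    - [[0,0,0.0005],[0,0,0]]
  fingers: 0

```text
time_s: 19.0
eef_pos: [0.4679, -0.1772, 0.0313]
eef_rot: [0.0, 0.795, -0.607, 0.0]
wrist_force: [-2.2, 0.0, 5.7]
opening: 0.582
```

Request:
step_arm:
  plan:
    - [[0,0,0],[0,0,0]]
    - [[0,0,0],[0,0,0]]
    - [[0,0,0],[0,0,0]]

```text
time_s: 19.3
eef_pos: [0.468, -0.1772, 0.0314]
eef_rot: [0.0, 0.795, -0.607, 0.0]
wrist_force: [-1.7, 1.0, 5.7]
opening: 0.58
```

Request:
step_arm:
  plan:
    - [[0,0,-0.01],[0,0,0]]
    - [[0,0,-0.025],[0,0,0]]
    - [[0,0,-0.04],[0,0,0]]
    - [[0,0,-0.055],[0,0,0]]
    - [[0,0,-0.06],[0,0,0]]

```text
time_s: 19.8
eef_pos: [0.4685, -0.1774, 0.0925]
eef_rot: [-0.0, 0.795, -0.607, 0.001]
wrist_force: [0.7, -0.6, -2.3]
opening: 0.582
```

Request:
step_arm:
  plan:
    - [[0,0,0],[0,0,0]]
    - [[0,0,0],[0,0,0]]
    - [[0,0,0],[0,0,0]]
    - [[0,0,0],[0,0,0]]
    - [[0,0,0],[0,0,0]]

```text
time_s: 20.3
eef_pos: [0.4674, -0.1768, 0.0903]
eef_rot: [0.0, 0.795, -0.607, -0.001]
wrist_force: [-0.2, -0.2, -2.0]
opening: 0.578
```

```bash
python3 -c "
from h import *
F=[]
for i in range(6):
    im=snap('scene','lift3'); o=telemetry.get_obs(); F.append(np.r_[o['wrist_force'],o['joint_efforts'][1:3]])
print(np.round(F,2)); to()"
```

```text
[[  0.25   0.35  -2.42 -40.44 -29.46]
 [  0.85   0.25  -1.02 -40.42 -29.47]
 [  0.74   0.76  -2.39 -40.42 -29.48]
 [  1.02  -0.12  -2.42 -40.42 -29.49]
 [ -0.32   0.83  -1.4  -40.42 -29.51]
 [  0.9   -0.56  -2.27 -40.43 -29.51]]
t 20.6 pos [ 0.4677 -0.1769  0.0907] F [ 0.9  -0.56 -2.27] open 0.583 tilt [-1.e-04  0.e+00 -1.e+00] x [ 0.264 -0.965 -0.   ]
```

View pics/lift3.png

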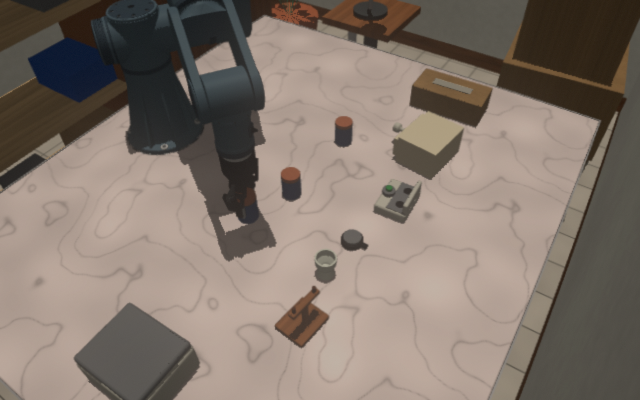

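The right tin is lifted and reads about 2 N, or 0.2 kg. The left tin at 4.2 N is therefore clearly the heaviest. I'll set this one down.

Request:
step_arm:
  plan:
    - [[0,0,0.015],[0,0,0]]
    - [[0,0,0.03],[0,0,0]]
    - [[0,0,0.043],[0,0,0]]
    - [[0,0,0.05],[0,0,0]]
    - [[0,0,0.053],[0,0,0]]

```text
time_s: 21.1
eef_pos: [0.4672, -0.1767, 0.0369]
eef_rot: [0.0, 0.795, -0.607, -0.001]
wrist_force: [1.7, 0.2, -2.7]
opening: 0.58
```

Request:
step_arm:
  plan:
    - [[0,0,0.002],[0,0,0]]
    - [[0,0,0.003],[0,0,0]]
    - [[0,0,0.005],[0,0,0]]
    - [[0,0,0.006],[0,0,0]]
    - [[0,0,0.0065],[0,0,0]]

```text
time_s: 21.6
eef_pos: [0.4678, -0.177, 0.0314]
eef_rot: [-0.0, 0.795, -0.607, 0.0]
wrist_force: [-0.3, -0.5, -1.4]
opening: 0.581
```

Request:
step_arm:
  plan:
    - [[0,0,0],[0,0,0]]
    - [[0,0,0.0005],[0,0,0]]
    - [[0,0,0.0005],[0,0,0]]

```text
time_s: 21.9
eef_pos: [0.4678, -0.177, 0.0314]
eef_rot: [0.0, 0.795, -0.607, 0.0]
wrist_force: [-2.7, 1.6, 4.5]
opening: 0.581
```

Request:
step_arm:
  plan:
    - [[0,0,-0.0003],[0,0,0]]
    - [[0,0,-0.0003],[0,0,0]]
    - [[0,0,-0.0003],[0,0,0]]
  fingers: 64

```text
time_s: 22.2
eef_pos: [0.4679, -0.1771, 0.0312]
eef_rot: [-0.0, 0.795, -0.607, 0.0]
wrist_force: [0.1, 0.5, 0.2]
opening: 0.64
```

Request:
step_arm:
  plan:
    - [[0,0,0],[0,0,0]]
    - [[0,0,0],[0,0,0]]
    - [[0,0,0],[0,0,0]]
    - [[0,0,0],[0,0,0]]
  fingers: 100

```text
time_s: 22.6
eef_pos: [0.4677, -0.177, 0.0311]
eef_rot: [-0.0, 0.795, -0.607, 0.0]
wrist_force: [0.9, 0.9, -0.1]
opening: 0.998
```

Request:
step_arm:
  plan:
    - [[0,0,-0.01],[0,0,0]]
    - [[0,0,-0.035],[0,0,0]]
    - [[0,0,-0.07],[0,0,0]]
    - [[0,0,-0.105],[0,0,0]]
    - [[0,0,-0.13],[0,0,0]]

```text
time_s: 23.1
eef_pos: [0.4685, -0.1774, 0.1643]
eef_rot: [-0.0, 0.795, -0.607, 0.002]
wrist_force: [0.3, -0.6, -1.0]
opening: 1.0
```

```bash
python3 -c "
from h import *
for i in range(4): snap('scene','set3')
snap('top','set3t')
im=cv2.imread('pics/set3t.png'); b,g,r=[im[...,i].astype(int) for i in range(3)]
n,l,s,c=cv2.connectedComponentsWithStats(((r-b>45)&(r>80)).astype(np.uint8))
for i in range(1,n):
    if 150<s[i][4]<700: print(s[i],c[i],atz('top',c[i],.07))
to((.478,.2365,.16))"
```

```text
[  0 169  12  24 229] [  4.68995633 179.37117904] [0.56901173 0.71322998 0.07      ]
[194 227  22  22 401] [204.48129676 237.57605985] [0.47884026 0.23732252 0.07      ]
[312 238  23  23 417] [322.61390887 249.14388489] [ 0.47547067 -0.01596263  0.07      ]
t 23.35 pos [ 0.4674 -0.1767  0.1609] F [-0.55 -0.25  0.34] open 1.001 tilt [-3.e-04  2.e-04 -1.e+00] x [ 0.264 -0.965 -0.   ]
(0.478, 0.2365, 0.16) -> [-395.8 -119.2    1. ] mm
```

View pics/set3.png

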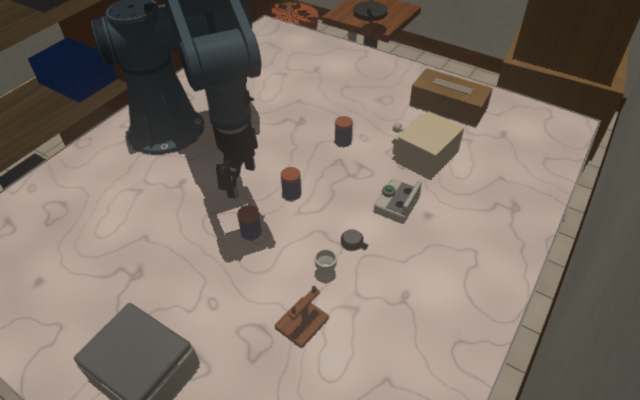

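All three tins are standing, with the right one at (249,222). The left one measures (0.478,0.237). I'll go to it, passing over the middle tin with tips at about 0.15 m.

Request:
step_arm:
  plan:
    - [[-0.03,-0.009,0],[0,0,0]]
    - [[-0.075,-0.023,0],[0,0,0]]
    - [[-0.12,-0.036,0],[0,0,0]]
    - [[-0.165,-0.05,0],[0,0,0]]
    - [[-0.21,-0.063,0],[0,0,0]]

```text
time_s: 23.85
eef_pos: [0.4718, 0.0441, 0.1596]
eef_rot: [0.001, 0.795, -0.607, -0.001]
wrist_force: [0.6, -0.0, -0.6]
opening: 1.002
```

Request:
step_arm:
  plan:
    - [[-0.045,-0.014,0],[0,0,0]]
    - [[-0.09,-0.027,0],[0,0,0]]
    - [[-0.135,-0.041,0],[0,0,0]]
    - [[-0.17,-0.052,0],[0,0,0]]
    - [[-0.186,-0.056,0],[0,0,0]]

```text
time_s: 24.35
eef_pos: [0.4766, 0.2392, 0.1594]
eef_rot: [0.001, 0.796, -0.606, -0.001]
wrist_force: [-0.0, -0.1, -0.5]
opening: 1.001
```

Request:
step_arm:
  plan:
    - [[0,0,0],[0,0,0]]
    - [[0,0,0.01],[0,0,0]]
    - [[0,0,0.02],[0,0,0]]
    - [[0,0,0.02],[0,0,0]]
    - [[0,0,0.02],[0,0,0]]

```text
time_s: 24.85
eef_pos: [0.4778, 0.2353, 0.1402]
eef_rot: [0.001, 0.794, -0.607, -0.001]
wrist_force: [0.2, 0.0, 0.2]
opening: 0.998
```

```bash
python3 -c "
from h import *
snap('scene','l1')
to((.478,.2365,.0305))"
```

```text
t 24.9 pos [0.4782 0.2356 0.1408] F [0.17 0.14 0.15] open 1.002 tilt [-6.e-04 -2.e-04 -1.e+00] x [ 0.262 -0.965  0.   ]
(0.478, 0.2365, 0.0305) -> [-9.000e-01 -1.000e-01  1.103e+02] mm
```

Request:
step_arm:
  plan:
    - [[0,0,0.025],[0,0,0]]
    - [[0,0,0.05],[0,0,0]]
    - [[0,0,0.07],[0,0,0]]
    - [[0,0,0.085],[0,0,0]]
    - [[0,0,0.095],[0,0,0]]

```text
time_s: 25.4
eef_pos: [0.478, 0.236, 0.0453]
eef_rot: [0.0, 0.795, -0.607, -0.0]
wrist_force: [0.5, -0.7, 0.0]
opening: 1.0
```

Request:
step_arm:
  plan:
    - [[0,0,0.007],[0,0,0]]
    - [[0,0,0.012],[0,0,0]]
    - [[0,0,0.015],[0,0,0]]
    - [[0,0,0.015],[0,0,0]]
    - [[0,0,0.015],[0,0,0]]

```text
time_s: 25.9
eef_pos: [0.4785, 0.2365, 0.0316]
eef_rot: [-0.0, 0.795, -0.607, 0.0]
wrist_force: [-0.2, -0.7, -0.3]
opening: 1.0
```

Request:
step_arm:
  plan:
    - [[0,0,0],[0,0,0]]
    - [[0,0,0],[0,0,0]]
    - [[0,0,0],[0,0,0]]
    - [[0,0,0],[0,0,0]]
    - [[0,0,0],[0,0,0]]
  fingers: 0

```text
time_s: 26.4
eef_pos: [0.4785, 0.2365, 0.0317]
eef_rot: [-0.0, 0.795, -0.607, 0.0]
wrist_force: [-1.3, -0.7, 5.1]
opening: 0.566
```

Request:
step_arm:
  plan:
    - [[0,0,0],[0,0,0]]
    - [[0,0,0],[0,0,0]]
    - [[0,0,0],[0,0,0]]

```text
time_s: 26.7
eef_pos: [0.4785, 0.2365, 0.0317]
eef_rot: [-0.0, 0.795, -0.607, 0.0]
wrist_force: [-0.8, -0.3, 5.3]
opening: 0.566
```

Now I'll lift it about 0.26 m.

Request:
step_arm:
  plan:
    - [[0,0,-0.01],[0,0,0]]
    - [[0,0,-0.025],[0,0,0]]
    - [[0,0,-0.045],[0,0,0]]
    - [[0,0,-0.065],[0,0,0]]
    - [[0,0,-0.085],[0,0,0]]

```text
time_s: 27.2
eef_pos: [0.4777, 0.2363, 0.1174]
eef_rot: [0.0, 0.795, -0.607, -0.0]
wrist_force: [-0.1, 0.8, -4.2]
opening: 0.567
```

Request:
step_arm:
  plan:
    - [[0,0,-0.02],[0,0,0]]
    - [[0,0,-0.04],[0,0,0]]
    - [[0,0,-0.06],[0,0,0]]
    - [[0,0,-0.08],[0,0,0]]
    - [[0,0,-0.1],[0,0,0]]

```text
time_s: 27.7
eef_pos: [0.4775, 0.2363, 0.2174]
eef_rot: [0.0, 0.795, -0.607, -0.0]
wrist_force: [0.2, 0.5, -4.1]
opening: 0.563
```

Request:
step_arm:
  plan:
    - [[0,0,-0.02],[0,0,0]]
    - [[0,0,-0.04],[0,0,0]]
    - [[0,0,-0.055],[0,0,0]]
    - [[0,0,-0.068],[0,0,0]]
    - [[0,0,-0.075],[0,0,0]]

```text
time_s: 28.2
eef_pos: [0.4783, 0.2365, 0.2925]
eef_rot: [-0.001, 0.795, -0.607, 0.0]
wrist_force: [1.0, 0.3, -4.2]
opening: 0.564
```

Request:
step_arm:
  plan:
    - [[0,0,0],[0,0,0]]
    - [[0,0,0],[0,0,0]]
    - [[0,0,0],[0,0,0]]
    - [[0,0,0],[0,0,0]]
    - [[0,0,0],[0,0,0]]

```text
time_s: 28.7
eef_pos: [0.4779, 0.2363, 0.2905]
eef_rot: [0.0, 0.795, -0.607, -0.0]
wrist_force: [0.2, -0.1, -4.9]
opening: 0.57
```

```bash
python3 -c "
from h import *
for i in range(8): snap('scene','fin'); print(telemetry.get_obs()['wrist_force'][2])
snap('top','fint')
to(); print(np.abs(telemetry.get_obs()['dq']).max())"
```

```text
-4.0802867694284135
-4.954743667651579
-4.144350556712969
-4.858439565353943
-3.7654559693565166
-3.264883183065047
-4.7528923027274415
-3.666559514278127
t 29.15 pos [0.4781 0.2364 0.2911] F [ 0.01  0.2  -3.77] open 0.561 tilt [ 0.  0. -1.] x [ 0.264 -0.965  0.   ]
0.003187808889697768
```

View pics/fin.png

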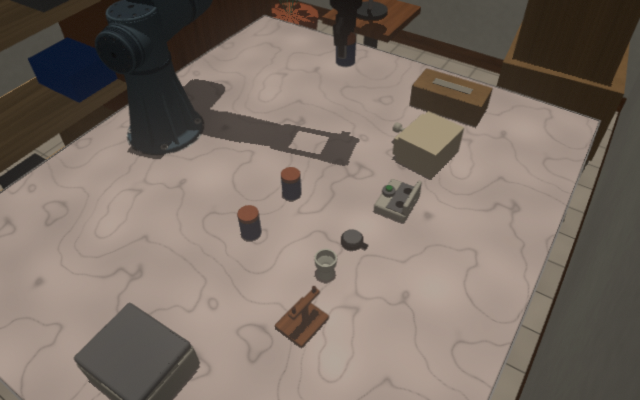

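View pics/fint.png

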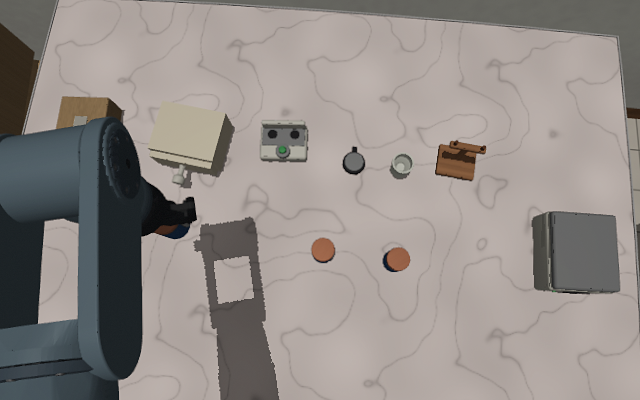

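The scene view shows the left tin held upright at (345,50). The other two are standing at (291,184) and (249,222), and the bystanders haven't moved. I'll hand the job in.

```bash
python3 -c "
from h import *
print(ticket.hand_in()); to()"
```

```text
the job is handed in; nothing more can be done
None
the job is handed in; nothing more can be done
```

I hefted the three tins in order from left to right, about 6 cm up each, and set each one back down upright before lifting the next. The left tin is the heaviest, and I handed the job in at about 29 s while holding it.

| Tin | Wrist reading | Approximate mass |
|---|---|---|
| Left | 4.2 N | 0.43 kg |
| Middle | 1 N | 0.1 kg |
| Right | 2 N | 0.2 kg |

The wrist readings scatter by roughly 1 N, so the masses are rough, but the left tin stands out clearly.

**Last checks:**
- **Held tin:** the left tin was upright and still, with its underside about 26 cm up. The second lift gave about the same reading as the first, 4.2 N.
- **Other tins:** in the last pictures the middle and right tins stood upright at their starting places.
- **Bystanders:** nothing else on the counter looked moved. I checked this by eye in the pictures and did not measure it.

I also tried to read the state after the hand-in, but it returned nothing. No check failed or disagreed.

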